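Change the label roll on the bench unwinder and rewinder

ROBOT

A 6-joint arm with a two-finger parallel gripper is mounted at the origin on a cart in front of the work surface, level with it; the furniture and walls round the work are solid. World frame = base frame: x ahead of the robot, y to its left, z up, the work surface at z = 0. Lengths are in m, angles in degrees, forces in N, time in s.
With the tool pointing down it reaches from about 0.3 to 0.75 m from the base axis. Payload 8.5 kg.
Tool frame: the origin (TCP) lies between the finger pads; the fingertips stand 25 mm ahead of it and the grasp point (between the pads) lies 6 mm ahead of it; x points along the fingers, y is the direction in which the jaws open and shut, and the axes are right-handed (so a half turn about x gives the same grasp; the last joint's range is limited). The gripper opens to 85 mm and grips with 20 to 120 N. Pads are 22 mm wide; open, the fingers measure 114 mm over their backs; the gripper's body (76 mm by 85 mm) begins 54 mm behind the grasp point. The pads swing forward as they close: fully open they stand 13 mm farther back than shut.
Start: joints at [-83.268, 21.807, 74.336, -0, 83.858, -12.336], TCP at [0.18, -0.52, 0.256] pointing down, gripper open.
Joint ranges: [-178.18, 178.18], [-50.72, 133.34], [12.68, 142.11], [-81.47, 261.47], [9.98, 163.14], [-165.26, 165.26]. Speed limits (degrees/s): [136.94, 136.94, 180, 180, 180, 180].

INTERFACE

Orientations are given as a 3x3 rotation matrix whose columns are the frame's x, y, z axes.
In Python, from rig import sensors, get_image, workorder gives the robot as it stands.
- The arm moves only by the tool arm_command, never from a script. Its argument "plan" is a list that holds one entry, the list of rows, each a list of 6 numbers: the shift along the tool's x, y, z in units of 25 mm (1.0 is 25 mm), then the turn, a rotation vector about the tool's x, y, z in units of 6 degrees (1.0 is 6 degrees). In form: [[[dx, dy, dz, ax, ay, az], ...]]. A call has 1 to 10 rows; each row is the pose to reach, as a shift and turn from the pose commanded when the call began, along the tool's axes at that moment; what a row does not reach only later rows make up. A row lasts 1/10 s, in which the tool goes at most 50 mm and 8.59 degrees, less where a joint would pass 70% of its speed; a pose out of reach is approached as far as the arm can. A call with a gripper value outside its range is refused whole. "jaw" is the closure, from 0 (fully open) to 1 (shut), set as the call begins (left out, the last holds). The fingers move at their own pace and stop on an object; "newtons" is the grip in N (left out, the last holds). Time passes only in rows, so rows that repeat a pose let the fingers close. It gives the time, the measured TCP pose, the force and the opening at its end, in the units of the state.
- sensors.observe(): the state, without advancing time (a new reading comes with each control period).
- get_image(name): name is "side" or "top" or "wrist"; returns a dict with "img" (480x640x3 uint8, red, green, blue), "fx", "fy", "cx", "cy" (pixels), "T" (4x4, takes a point from camera to world coordinates). Camera axes: x right, y up, looking along -z (the intrinsics and any distortion apply to the point x, -y, -z); pixel columns grow to the right and rows downward; lengths in m; the calibration is good to about 2 mm. A picture is of the moment at which its call begins. There is no depth.
- workorder.close_job(): hands the job in, once; it reports no verdict.
The state is a dict: "time_s": time; "q": joint angles; "qvel": joint speeds; "joint_efforts": joint torques, N m; "position": TCP position; "tool_rot": TCP orientation; "ft_force": force on the tool from outside, world axes, zero at the start; "wrist_torque": the same for the moment, N m; "grip_width": finger opening in m.
Only numpy, scipy, OpenCV 4.12 (cv2) and the standard library are available. Lean on these libraries where they do the work, as an engineer would, in place of code of your own. Each camera call takes 0.05 s, during which the arm holds its last target. There are 200 camera calls.

TASK

Change over the label rolls: the white label roll waiting on the wooden stand goes onto the unwinder's post with the steel keeper weight set back on top of it, the bare cardboard core left on the unwinder goes over onto the rewinder's post, and the full roll of backing paper on the rewinder goes onto the wooden stand to be taken away. Each post takes one roll, so stand one aside on a free bit of bench meanwhile; keep every roll upright, and do not push the caliper, the tape or the photo-electric sensor about. Finish with each roll standing fully down on its seat and the keeper's flange flat on the label roll.

Things in the scene. Friction and masses are not known exactly. Their poses are not given: they have to be found in the camera images.
- label_roll: White paper label roll on a card core, an upright cylinder 66 mm across and 128 mm high (the core's ends show 1 to 2 mm past the paper at the top), with a clear bore about 33 mm across; 0.16 kg. The widest of the three rolls. Origin: centre of its underside; z runs up the bore. Starts on the wooden stand.
- card_core: Bare brown cardboard tube, 45 mm across, 128 mm high, clear bore about 33 mm; 0.04 kg. Origin: centre of its underside; z up the bore. Starts on the unwinder.
- backing_roll: Roll of wound-up yellowish backing paper on a brown card core: 57 mm across up to 102 mm high, above that the paper's edge steps inward to the core; core 45 mm across, 128 mm high, bore 37 mm; 0.12 kg. Origin: centre of its underside; z up the bore. Starts on the rewinder.
- keeper: Turned steel keeper weight, 70 mm high, 0.2 kg: nose 24 mm across, 16 mm long, chamfered to 19 mm at its foot, drops loosely into a roll's bore; flange 54 mm across, 16 to 22 mm up; knurled grip 32 mm across, 22 to 70 mm up. Origin: centre of the nose's flat foot; z up. Seated, the flange rests on the roll's upper end, the origin 16 mm below that end. Starts standing on its nose on the bench.
- unwinder: Fixed bench unwinder: aluminium plate 155 x 140 mm, dark steel disc 104 mm across, upright steel post 24 mm across with rounded end. Rolls rest on the disc, 24 mm above the bench; post's end at 84 mm. Two white guide rollers 105 mm high stand 76 mm to +x of the post's axis, 40 mm to either side. Origin: on the post's axis at bench height; z up. Nothing on it moves.
- rewinder: Fixed bench rewinder: grey motor housing 160 x 144 x 50 mm, switch and speed knob on its front (-x), on top a dark steel disc 104 mm across and an upright steel post 24 mm across with rounded end. Rolls rest on the disc, 62 mm above the bench; post's end at 122 mm. Origin: on the post's axis at bench height; z up. Nothing on it moves.
- roll_stand: Fixed delivery stand: square plywood board 132 x 132 mm with a wooden post 24 mm across with a rounded end in its middle. Rolls rest on the board, 22 mm above the bench; the post's end is at 82 mm. Origin: on the post's axis at bench height; z up.
- caliper: Slide caliper, a bystander lying near the front edge, 227 x 70 x 16 mm, long side along its y. Origin: centre of its underside. To be left where it lies.
- tape: Roll of black tape, a bystander lying flat, 62 mm across, 19 mm high. Origin: centre of its underside. To be left where it lies.
- photo_eye: Small black photo-electric sensor, a bystander 58 x 20 x 36 mm. Origin: centre of its underside. To be left where it stands.

How it is judged (in metres and radians):
At the end, for the whole second after the job is handed in: Label roll on the unwinder, card core on the rewinder, backing roll on the stand: each within 10 mm of the post axis, upright within 0.08 rad, down on its seat within 4 mm; keeper in the label roll within 10 mm of its axis, flange down within 4 mm; all released and at rest (horizontal distance between label_roll and unwinder below 0.01 m and z of label_roll in the frame of unwinder between 0.02 and 0.028 m and angle between each of label_roll, card_core, backing_roll, keeper's own z axis and vertical below 0.08 rad and linear speed of each of label_roll, card_core, backing_roll, keeper below 0.02 m/s and horizontal distance between card_core and rewinder below 0.01 m and z of card_core in the frame of rewinder between 0.058 and 0.066 m and horizontal distance between backing_roll and roll_stand below 0.01 m and z of backing_roll in the frame of roll_stand between 0.018 and 0.026 m and horizontal distance between keeper and label_roll below 0.01 m and z of keeper in the frame of label_roll between 0.108 and 0.117 m); the robot touches nothing.
It fails at once if a roll is tipped over (leans more than 0.6 rad) (angle between any of label_roll, card_core, backing_roll's own z axis and vertical above 0.6 rad).
It fails at once if the caliper, the tape or the photo-electric sensor is pushed more than 25 mm away (distance of any of caliper, tape, photo_eye from where it was at the start of the episode above 0.025 m).
It also fails if it takes over 109 s, if anything falls off the work surface, if the arm or the gripper's body presses on something with over 40 N, if the wrist force passes 120 N, or if a joint passes its speed limit or range.

## Working session

There is one attempt and no reset: what is moved stays moved. The work goes in short steps, Python scripts to look and compute and a tool call to move; the robot and the scene stay as the last step left them, time stands still between calls to the robot, and variables do not carry over. Pictures are saved under pics/ and viewed, about 12 in all and at most 16, crops included, and the job is handed in when it is done.

Besides the shell and the picture viewer there is one more tool, called after "Call:" in YAML: its name, and indented under it one key for each argument. arm_command: Moves the arm, as the interface text tells. Its arguments: {"type":"object","properties":{"plan":{"type":"array","items":{"type":"array","items":{"type":"array","items":{"type":"number"}}}},"jaw":{"type":"number"},"newtons":{"type":"number"}},"required":["plan"]}

```bash
ls; mkdir -p pics; python3 - <<'E'
from rig import sensors,get_image
import cv2,numpy as np
s=sensors.observe();print({k:np.round(v,3).tolist() for k,v in s.items()})
for n in("side","top"):
    d=get_image(n);print(n,{k:np.round(d[k],4).tolist() for k in d if k!='img'})
    cv2.imwrite(f"pics/{n}0.png",d['img'][...,::-1])
E
```

```text
pics
{'time_s': 0.0, 'q': [-83.267, 21.843, 74.385, 0.0, 83.86, -12.337], 'qvel': [-0.025, -0.08, 0.027, -0.002, -0.037, 0.032], 'joint_efforts': [0.003, -44.845, -23.127, -0.0, 0.005, 0.0], 'position': [0.18, -0.52, 0.256], 'tool_rot': [[-0.0, 0.327, -0.945], [0.002, -0.945, -0.327], [-1.0, -0.002, -0.0]], 'ft_force': [0.106, 0.298, -0.169], 'wrist_torque': [-0.042, 0.006, -0.022], 'grip_width': 0.086}
side {'fx': 564.1743, 'fy': 564.1743, 'cx': 319.936, 'cy': 244.0511, 'T': [[-0.9996, 0.0193, -0.0185, 0.5344], [-0.0251, -0.4421, 0.8966, 1.1738], [0.0092, 0.8968, 0.4424, 0.6457], [0.0, 0.0, 0.0, 1.0]]}
top {'fx': 600.1376, 'fy': 600.1376, 'cx': 318.4639, 'cy': 242.7169, 'T': [[0.0254, 0.9875, -0.1556, 0.3427], [-0.9997, 0.0246, -0.0067, 0.0213], [-0.0028, 0.1557, 0.9878, 1.3006], [0.0, 0.0, 0.0, 1.0]]}
```

View pics/top0.png

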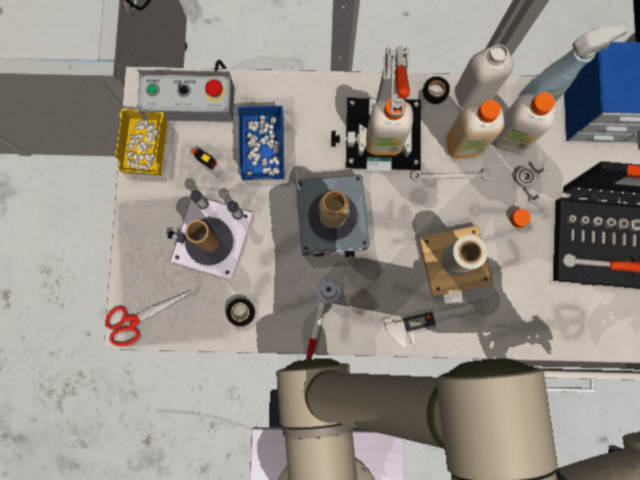

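View pics/side0.png

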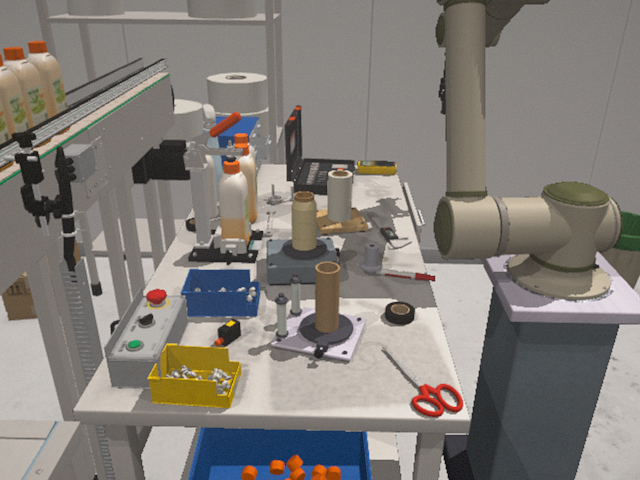

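The top view shows the unwinder with the core near (205,238), the rewinder (334,212), the stand with the label roll (465,255), the keeper (329,290), the tape (240,310), the caliper (430,322) and the photo eye (204,157). I'll zoom in to measure them.

```bash
cat > h.py <<'E'
import numpy as np,cv2
from rig import sensors,get_image
def ray(d,u,v):
    r=np.array([(u-d['cx'])/d['fx'],-(v-d['cy'])/d['fy'],-1]);T=np.array(d['T']);return T[:3,3],T[:3,:3]@r
def at(d,u,v,z):
    o,r=ray(d,u,v);return (o+r*(z-o[2])/r[2])[:2]
def proj(d,P):
    T=np.array(d['T']);c=(np.atleast_2d(P)-T[:3,3])@T[:3,:3]
    return np.c_[d['cx']+d['fx']*c[:,0]/-c[:,2],d['cy']-d['fy']*c[:,1]/-c[:,2]]
def circ(x,y,z,r,n=72):
    a=np.linspace(0,2*np.pi,n);return np.c_[x+r*np.cos(a),y+r*np.sin(a),0*a+z]
def crop(d,u,v,w,h,k,circs=()):
    u,v=int(u),int(v);M=np.float32([[k,0,-k*(u-w/2)+(k-1)/2],[0,k,-k*(v-h/2)+(k-1)/2]])
    im=cv2.warpAffine(np.ascontiguousarray(d['img'][...,::-1]),M,(w*k,h*k),flags=cv2.INTER_CUBIC)
    for c,col in circs:
        p=proj(d,circ(*c))@M[:,:2].T+M[:,2]
        cv2.polylines(im,[np.int32(np.round(p*16))],False,col,1,cv2.LINE_AA,4)
    return im
E
python3 - <<'E'
from h import *
d=get_image("top")
for n,u,v,z in[("unw core top",200,229,.152),("unw disc",208,240,.024),("rew top",335,203,.19),("stand top",469,250,.15),("keeper",329,287,.07),("tape",240,310,.019),("eye",204,157,.036),("cal",430,322,.016)]:print(n,at(d,u,v,z).round(4))
t=[crop(d,u,v,100,75,4) for u,v in((207,235),(334,215),(460,260),(325,290))]
cv2.imwrite("pics/a.png",np.vstack([np.hstack(t[:2]),np.hstack(t[2:])]))
E
```

```text
unw core top [0.5449 0.2602]
unw disc [0.5438 0.2682]
rew top [ 5.946e-01 -5.000e-04]
stand top [ 0.517  -0.2626]
keeper [0.4452 0.0057]
tape [0.3958 0.193 ]
eye [0.7251 0.2845]
cal [ 0.3808 -0.2109]
```

View pics/a.png

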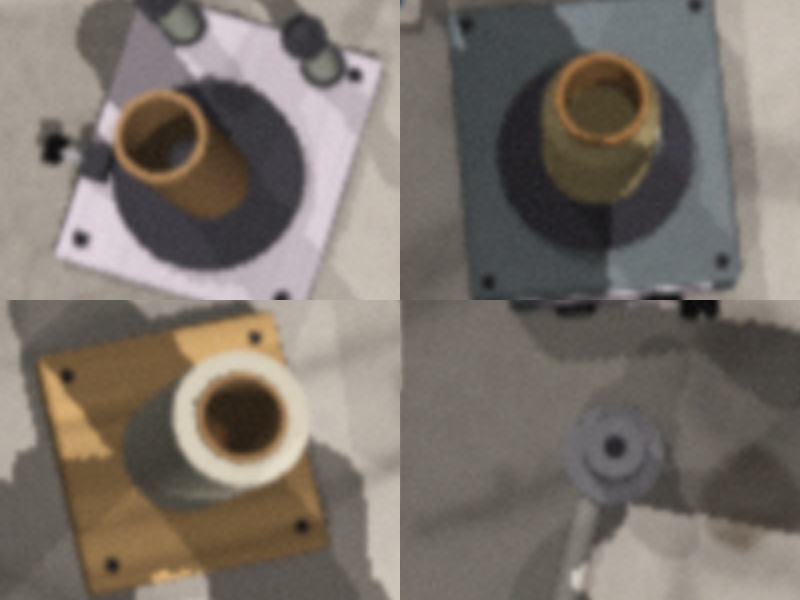

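```bash
python3 - <<'E'
from h import *
d=get_image("top")
q=-.37
P={}
for n,u,v,z in[("core",197.2,232,.152),("udisc",209.1,240.9,.024),("back",334.4,202.5,.19),("rdisc",332.75,215.9,.062),("label",470.1,252.5,.15),("board",455.7,260.75,.022),("kflange",328.75,290.5,.022),("kgrip",328.75,289.25,.07)]:
    P[n]=at(d,u+q,v+q,z);print(n,P[n].round(4))
G=(0,255,0);R=(0,0,255)
cs=[((*P["core"],.152,.0225),G),((*P["udisc"],.024,.052),R),((*P["back"],.19,.0225),G),((*P["rdisc"],.062,.052),R),((*P["label"],.149,.033),G),((*P["kflange"],.022,.027),R),((*P["kflange"],.07,.016),G),((*P["core"],.024,.0225),G),((*P["label"],.022,.033),R)]
t=[crop(d,u,v,100,75,4,cs) for u,v in((207,235),(334,215),(460,260),(325,290))]
cv2.imwrite("pics/b.png",np.vstack([np.hstack(t[:2]),np.hstack(t[2:])]))
E
```

```text
core [0.5396 0.2661]
udisc [0.5427 0.2666]
back [0.5962 0.0013]
rdisc [0.5965 0.0019]
label [ 0.5129 -0.2639]
board [ 0.5131 -0.2646]
kflange [0.4425 0.0063]
kgrip [0.4413 0.0069]
```

View pics/b.png

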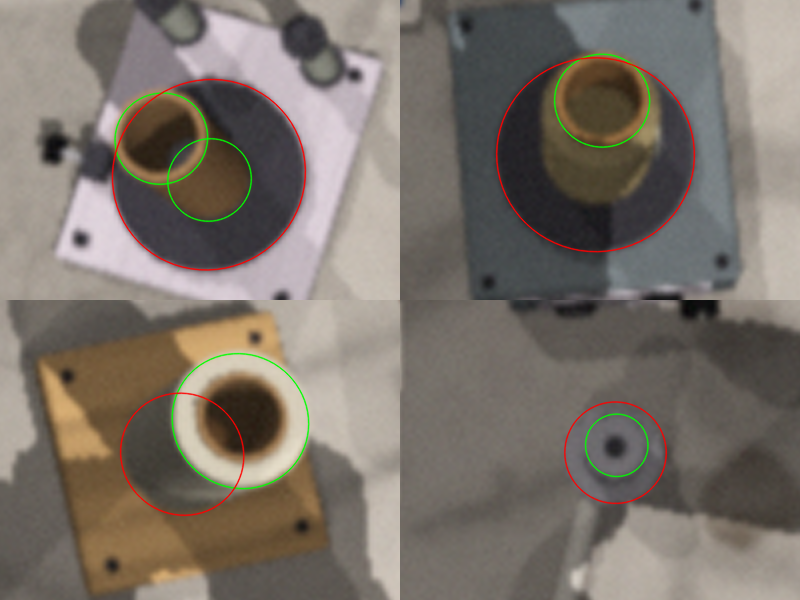

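The overlay fits to within about 1–2 mm. In world coordinates: unwinder (0.5427, 0.2666), rewinder (0.5965, 0.0019), stand (0.513, -0.2645), keeper (0.442, 0.0065).

The order will be:
1. Core to a free spot at (0.43, 0.11).
2. Label roll to the unwinder.
3. Keeper onto the label roll.
4. Backing roll to the stand.
5. Core to the rewinder.

I'll square the tool first, so that tool axes = (-z, -y, -x) of the world.

Call:
arm_command:
  plan:
    - [[0,-25,-23.9,3.18,0,0],[0,-25,-23.9,3.18,0,0],[0,-25,-23.9,3.18,0,0],[0,-25,-23.9,3.18,0,0],[0,-25,-23.9,3.18,0,0],[0,-25,-23.9,3.18,0,0],[0,-25,-23.9,3.18,0,0],[0,-25,-23.9,3.18,0,0],[0,-25,-23.9,3.18,0,0],[0,-25,-23.9,3.18,0,0]]
  jaw: 0
  newtons: 30

```text
time_s: 1.2
position: [0.3885, -0.0633, 0.2565]
tool_rot: [[0.001, -0.0, -1.0], [-0.0, -1.0, 0.0], [-1.0, 0.0, -0.001]]
ft_force: [0.4, -0.0, 0.6]
grip_width: 0.0854
```

```bash
cat > go.py <<'E'
import sys,numpy as np
from scipy.spatial.transform import Rotation as Ro
from rig import sensors
s=sensors.observe();p=np.array(s['position']);R=np.array(s['tool_rot'])
print('t',round(float(s['time_s']),2),'p',p.round(4),'q',np.round(s['q'],1),'F',np.round(s['ft_force'],1),'w',round(float(s['grip_width']),4))
W=np.array([[0,0,-1],[0,-1,0],[-1,0,0.]])
print('turn',(Ro.from_matrix(R.T@W).as_rotvec(degrees=True)/6).round(3))
if len(sys.argv)>3:
    print('shift',((R.T@(np.array(list(map(float,sys.argv[1:4])))-p))/.025).round(3))
E
python3 go.py .541 .2664 .256
```

```text
t 1.2 p [ 0.3885 -0.0633  0.2565] q [-26.6   5.9  96.5  -0.   77.7  63.4] F [ 0.4 -0.   0.6] w 0.0854
turn [-0.005 -0.005 -0.003]
shift [  0.019 -13.192  -6.094]
```

Call:
arm_command:
  plan:
    - [[0,-13.19,-6.1,0,0,0],[0,-13.19,-6.1,0,0,0],[0,-13.19,-6.1,0,0,0],[0,-13.19,-6.1,0,0,0],[0,-13.19,-6.1,0,0,0],[0,-13.19,-6.1,0,0,0],[0,-13.19,-6.1,0,0,0],[0,-13.19,-6.1,0,0,0],[0,-13.19,-6.1,0,0,0],[0,-13.19,-6.1,0,0,0]]

```text
time_s: 2.2
position: [0.5405, 0.264, 0.256]
tool_rot: [[-0.001, -0.0, -1.0], [-0.0, -1.0, 0.0], [-1.0, 0.0, 0.001]]
ft_force: [0.5, -0.9, -0.2]
grip_width: 0.0854
```

```bash
python3 go.py .541 .2664 .136; python3 - <<'E'
from h import *
d=get_image("wrist");print(np.round(d['T'],4).tolist(),d['fx'],d['cx'],d['cy'])
G=(0,255,0);R=(0,0,255)
cs=[((.5427,.2666,.024,.052),R),((.5400,.2662,.152,.0225),G)]
cv2.imwrite("pics/w1.png",crop(d,320,240,640,480,1,cs))
E
```

```text
t 2.2 p [0.5405 0.264  0.256 ] q [ 14.8  27.1  65.7  -0.   87.3 104.8] F [ 0.5 -0.9 -0.2] w 0.0854
turn [-0.     0.008 -0.004]
shift [ 4.799 -0.099 -0.026]
[[-0.0003, 0.9541, 0.2996, 0.6172], [-1.0, -0.0003, 0.0001, 0.2633], [0.0002, -0.2996, 0.9541, 0.3736], [0.0, 0.0, 0.0, 1.0]] 350.084163552781 318.15538401102424 239.84676952379039
```

View pics/w1.png

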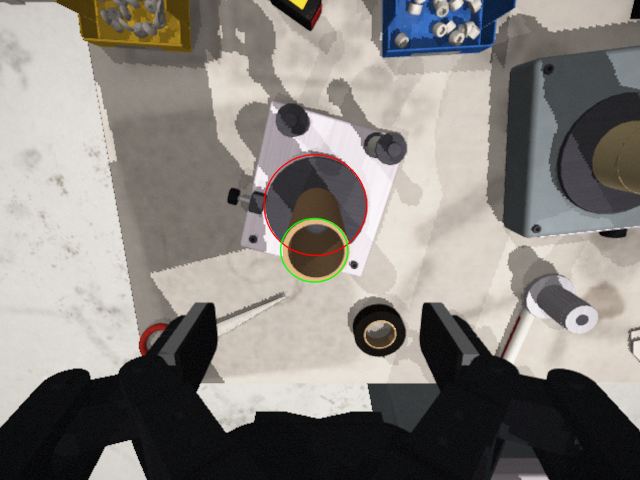

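The wrist overlay matches the core rim (centre at about 315,250) and the disc (316,205) to within about 1 px, so the map is good. Now I'll descend.

Call:
arm_command:
  plan:
    - [[1.6,0,0,0,0,0],[3.2,0,0,0,0,0],[4.8,0,0,0,0,0],[4.8,0,0,0,0,0],[4.8,0,0,0,0,0]]

```text
time_s: 2.75
position: [0.5411, 0.2637, 0.1377]
tool_rot: [[0.001, -0.001, -1.0], [0.0, -1.0, 0.001], [-1.0, -0.0, -0.001]]
ft_force: [0.9, 0.4, 0.2]
grip_width: 0.0853
```

```bash
python3 go.py .541 .2664 .136
```

```text
t 2.75 p [0.5411 0.2637 0.1377] q [ 14.7  32.9  76.   -0.   71.1 104.8] F [0.9 0.4 0.2] w 0.0853
turn [-0.013 -0.007  0.002]
shift [ 0.068 -0.11   0.005]
```

Call:
arm_command:
  plan:
    - [[0,-0.1,0,0,0,0],[0,-0.1,0,0,0,0],[0,-0.1,0,0,0,0],[0,-0.1,0,0,0,0],[0,-0.1,0,0,0,0],[0,-0.1,0,0,0,0],[0,-0.1,0,0,0,0]]
  jaw: 1
  newtons: 25

```text
time_s: 3.45
position: [0.5413, 0.2669, 0.1379]
tool_rot: [[0.003, -0.0, -1.0], [0.0, -1.0, 0.0], [-1.0, -0.0, -0.003]]
ft_force: [-0.7, -2.3, 8.0]
grip_width: 0.0442
```

```bash
python3 go.py .541 .2664 .256
```

```text
t 3.45 p [0.5413 0.2669 0.1379] q [ 15.   33.   75.8  -0.   71.1 105. ] F [-0.7 -2.3  8. ] w 0.0442
turn [-0.002 -0.026  0.003]
shift [-4.724  0.017  0.   ]
```

Call:
arm_command:
  plan:
    - [[-1.2,0,0,0,0,0],[-2.6,0,0,0,0,0],[-4,0,0,0,0,0],[-4.8,0,0,0,0,0],[-4.8,1.3,0.9,0,0,0],[-4.8,2.9,2,0,0,0],[-4.8,4.5,3.2,0,0,0],[-4.8,6.27,4.44,0,0,0],[-4.8,6.27,4.44,0,0,0],[-4.8,6.27,4.44,0,0,0]]

```text
time_s: 4.45
position: [0.4295, 0.1096, 0.2571]
tool_rot: [[0.001, -0.002, -1.0], [0.0, -1.0, 0.002], [-1.0, -0.0, -0.001]]
ft_force: [1.0, 0.1, 0.3]
grip_width: 0.0443
```

```bash
python3 go.py .43 .11 .116
```

```text
t 4.45 p [0.4295 0.1096 0.2571] q [-1.1 11.  90.   0.  79.  89.1] F [1.  0.1 0.3] w 0.0443
turn [-0.02  -0.014  0.002]
shift [ 5.643 -0.016 -0.012]
```

Call:
arm_command:
  plan:
    - [[1.4,0,0,0,0,0],[2.8,0,0,0,0,0],[4.2,0,0,0,0,0],[5,0,0,0,0,0],[5.4,0,0,0,0,0],[5.6,0,0,0,0,0],[5.65,0,0,0,0,0],[5.65,0,0,0,0,0]]

```text
time_s: 5.25
position: [0.4303, 0.1103, 0.1157]
tool_rot: [[0.002, 0.0, -1.0], [-0.0, -1.0, -0.0], [-1.0, 0.0, -0.002]]
ft_force: [0.2, 0.1, -0.1]
grip_width: 0.0449
```

```bash
python3 go.py .43 .11 .114
```

```text
t 5.25 p [0.4303 0.1103 0.1157] q [ -1.   21.3 102.8   0.   55.8  89. ] F [ 0.2  0.1 -0.1] w 0.0449
turn [ 0.001 -0.014 -0.   ]
shift [0.069 0.013 0.011]
```

Call:
arm_command:
  plan:
    - [[0.07,0,0,0,0,0],[0.07,0,0,0,0,0],[0.07,0,0,0,0,0],[0.07,0,0,0,0,0],[0.07,0,0,0,0,0],[-0.6,0,0,0,0,0],[-2,0,0,0,0,0],[-3.6,0,0,0,0,0],[-5.2,0,0,0,0,0],[-5.6,0,0,0,0,0]]
  jaw: 0

```text
time_s: 6.25
position: [0.4307, 0.1102, 0.2589]
tool_rot: [[0.007, -0.0, -1.0], [-0.0, -1.0, 0.0], [-1.0, 0.0, -0.007]]
ft_force: [-0.0, -1.3, -0.5]
grip_width: 0.0857
```

```bash
python3 go.py .513 -.2642 .256;python3 - <<'E'
from h import *
d=get_image("top")
cv2.imwrite("pics/c.png",crop(d,300,240,200,150,4,[((.43,.11,.128,.0225),(0,255,0))]))
E
```

```text
t 6.25 p [0.4307 0.1102 0.2589] q [-1.  10.9 89.8  0.  78.9 89. ] F [-0.  -1.3 -0.5] w 0.0857
turn [-0.001 -0.068 -0.001]
shift [ 0.142 14.974 -3.292]
```

View pics/c.png

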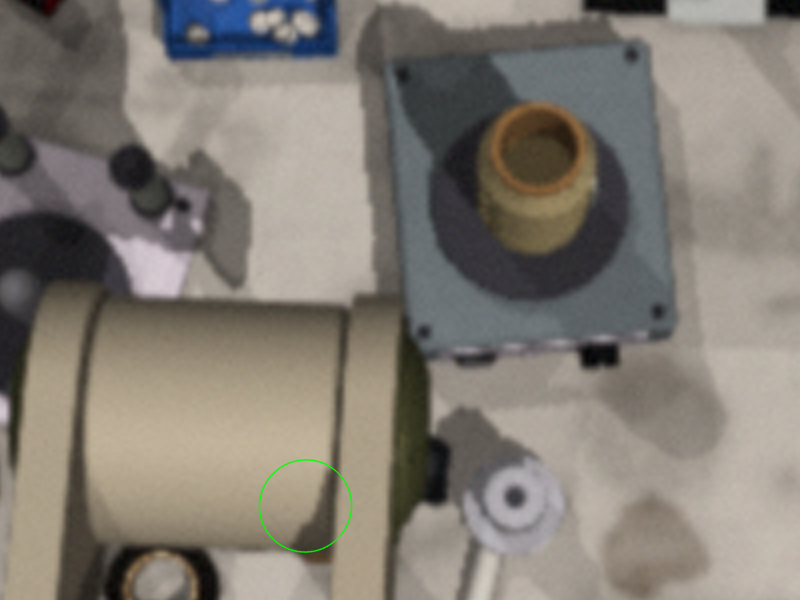

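The arm hides the set-down core, so I'll check it from the next viewpoint. Now to the label roll.

Call:
arm_command:
  plan:
    - [[0.14,1.5,-0.3,0,0.06,0],[0.14,3.4,-0.7,0,0.06,0],[0.14,5.4,-1.2,0,0.06,0],[0.14,7.4,-1.6,0,0.06,0],[0.14,9.4,-2.1,0,0.06,0],[0.14,11.4,-2.5,0,0.06,0],[0.14,13.4,-2.9,0,0.06,0],[0.14,14.97,-3.29,0,0.06,0],[0.14,14.97,-3.29,0,0.06,0],[0.14,14.97,-3.29,0,0.06,0]]

```text
time_s: 7.3
position: [0.5114, -0.2645, 0.2495]
tool_rot: [[0.004, -0.002, -1.0], [0.002, -1.0, 0.002], [-1.0, -0.002, -0.004]]
ft_force: [0.1, 0.6, -0.4]
grip_width: 0.0853
```

```bash
python3 go.py .513 -.2642 .134; python3 - <<'E'
from h import *
G=(0,255,0);R=(0,0,255)
d=get_image("wrist");e=get_image("top")
a=crop(d,320,210,400,400,1,[((.513,-.2642,.149,.033),G),((.513,-.2645,.022,.033),R)])
b=crop(e,270,260,100,100,4,[((.43,.11,.128,.0225),G)])
cv2.imwrite("pics/w2.png",np.hstack([a,b]))
E
```

```text
t 7.3 p [ 0.5114 -0.2645  0.2495] q [-39.2  24.6  70.9   0.2  84.4  50.9] F [ 0.1  0.6 -0.4] w 0.0853
turn [-0.016 -0.035  0.022]
shift [ 4.622e+00 -2.000e-03 -4.500e-02]
```

View pics/w2.png

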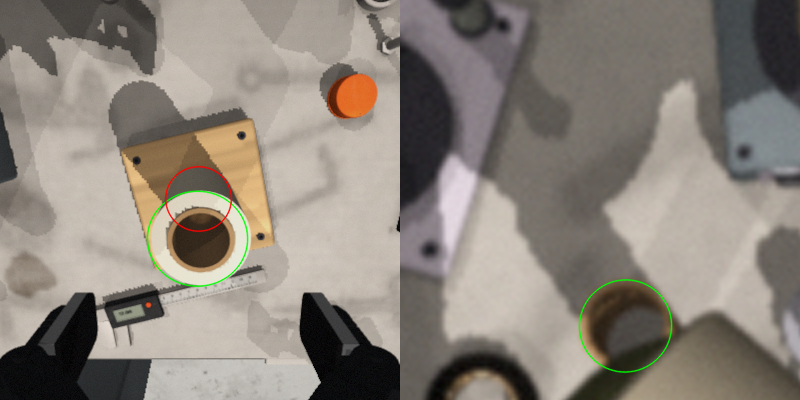

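The core stands at its spot, with its rim on the predicted circle. The label roll's rim is also where predicted, within about 1 mm. Next I'll descend and grip the label roll.

Call:
arm_command:
  plan:
    - [[1.5,0.02,-0.04,0,-0.03,0],[3,0.02,-0.04,0,-0.03,0],[4.2,0.02,-0.04,0,-0.03,0],[4.62,0.02,-0.04,0,-0.03,0],[4.62,0.02,-0.04,0,-0.03,0]]

```text
time_s: 7.9
position: [0.5134, -0.2635, 0.1355]
tool_rot: [[0.001, 0.001, -1.0], [0.001, -1.0, -0.001], [-1.0, -0.001, -0.001]]
ft_force: [0.8, 0.5, 0.3]
grip_width: 0.0856
```

Call:
arm_command:
  plan:
    - [[0,0,0,0,0,0],[0,0,0,0,0,0],[0,0,0,0,0,0],[0,0,0,0,0,0],[0,0,0,0,0,0]]
  jaw: 1
  newtons: 35

```text
time_s: 8.4
position: [0.5143, -0.265, 0.1382]
tool_rot: [[0.006, -0.0, -1.0], [-0.002, -1.0, 0.0], [-1.0, 0.002, -0.006]]
ft_force: [-0.1, -0.1, 6.8]
grip_width: 0.0654
```

```bash
python3 go.py .513 -.2642 .33
```

```text
t 8.4 p [ 0.5143 -0.265   0.1382] q [-39.   30.7  80.2   0.1  68.7  50.9] F [-0.1 -0.1  6.8] w 0.0654
turn [-0.003 -0.06  -0.02 ]
shift [-7.674e+00 -1.600e-02  3.000e-03]
```

Call:
arm_command:
  plan:
    - [[-1,0,0,0,-0.04,0],[-2.4,0,0,0,-0.04,0],[-3.8,0,0,0,-0.04,0],[-5.2,0,0,0,-0.04,0],[-6.6,0,0,0,-0.04,0],[-7.7,0,0,0,-0.04,0],[-7.7,0,0,0,-0.04,0]]

```text
time_s: 9.1
position: [0.5134, -0.2649, 0.3333]
tool_rot: [[0.006, -0.0, -1.0], [-0.005, -1.0, 0.0], [-1.0, 0.005, -0.006]]
ft_force: [-0.4, -0.5, -1.5]
grip_width: 0.0649
```

```bash
python3 go.py .5427 .2666 .33
```

```text
t 9.1 p [ 0.5134 -0.2649  0.3333] q [-39.   22.3  61.   -0.   96.2  51. ] F [-0.4 -0.5 -1.5] w 0.0649
turn [-0.001 -0.054 -0.052]
shift [  0.022 -21.261  -1.168]
```

Call:
arm_command:
  plan:
    - [[0,-0.8,0,0,0,0],[0,-2.3,-0.1,0,-0.04,-0.04],[0,-4.1,-0.2,0,-0.04,-0.04],[0,-6,-0.3,0,-0.04,-0.04],[0,-7.9,-0.4,0,-0.04,-0.04],[0,-9.8,-0.5,0,-0.04,-0.04],[0,-11.7,-0.6,0,-0.04,-0.04],[0,-13.4,-0.7,0,-0.04,-0.04],[0,-14.8,-0.8,0,-0.04,-0.04],[0,-16,-0.9,0,-0.04,-0.04]]

```text
time_s: 10.1
position: [0.5342, 0.1382, 0.3273]
tool_rot: [[-0.008, 0.001, -1.0], [0.004, -1.0, -0.001], [-1.0, -0.004, 0.008]]
ft_force: [1.1, -0.4, -0.5]
grip_width: 0.065
```

```bash
python3 go.py .5427 .2666 .26
```

```text
t 10.1 p [0.5342 0.1382 0.3273] q [ 2.1 19.9 65.6  0.3 94.9 92. ] F [ 1.1 -0.4 -0.5] w 0.065
turn [0.014 0.074 0.042]
shift [ 2.714 -5.124 -0.368]
```

Call:
arm_command:
  plan:
    - [[0,-1,-0.1,0,0.06,0.04],[0,-2.2,-0.2,0,0.06,0.04],[0,-3.6,-0.3,0,0.06,0.04],[0.6,-4.7,-0.37,0,0.06,0.04],[1.6,-5.13,-0.37,0,0.06,0.04],[2.7,-5.13,-0.37,0,0.06,0.04],[2.7,-5.13,-0.37,0,0.06,0.04],[2.7,-5.13,-0.37,0,0.06,0.04]]

```text
time_s: 10.9
position: [0.5439, 0.2641, 0.2616]
tool_rot: [[-0.0, 0.0, -1.0], [-0.0, -1.0, -0.0], [-1.0, 0.0, 0.0]]
ft_force: [0.6, 0.1, -0.2]
grip_width: 0.0651
```

```bash
python3 go.py .5427 .2666 .143; python3 - <<'E'
from h import *
d=get_image("side")
cs=[((.5427,.2666,z,.033),(0,255,0)) for z in(.144,.272)]+[((.5427,.2666,.024,.052),(0,0,255)),((.5427,.2666,.075,.012),(0,0,255))]
a=crop(d,320,260,133,200,3,cs)
d=get_image("wrist");print(d['T'][:3,3])
p=np.array(sensors.observe()['position']);b=crop(d,320,240,400,480,1,[((p[0],p[1],.271,.033),(0,255,0)),((.5427,.2666,.024,.052),(0,0,255))])
cv2.imwrite("pics/s1.png",np.hstack([a,cv2.copyMakeBorder(b,0,120,0,0,0)]))
E
```

```text
t 10.9 p [0.5439 0.2641 0.2616] q [ 14.7  27.2  64.5  -0.   88.3 104.7] F [ 0.6  0.1 -0.2] w 0.0651
turn [ 0.001  0.003 -0.003]
shift [ 4.742 -0.1    0.048]
[0.62085526 0.26325239 0.38040189]
```

View pics/s1.png

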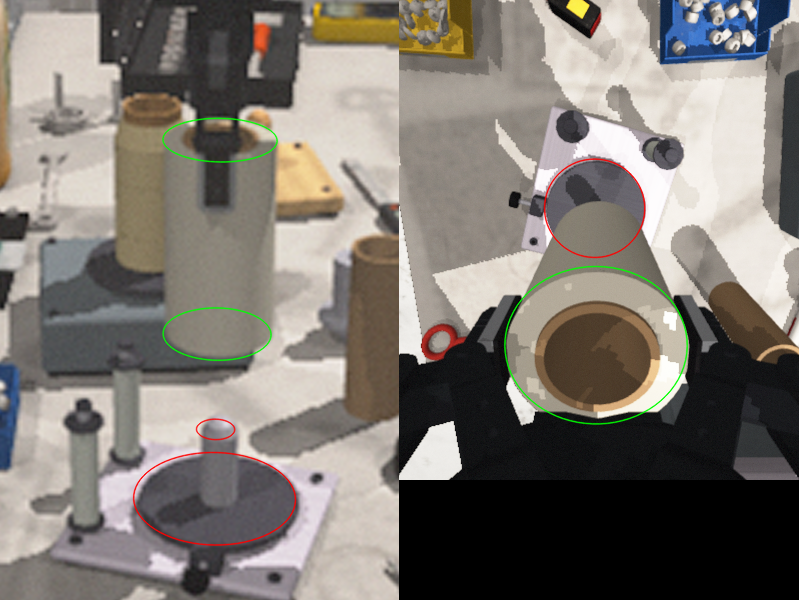

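In the side view the roll hangs straight and the post (about 219,433) sits roughly 1.5 mm to -x of the roll's axis. The wrist view agrees in y once the 2.5 mm residual is removed. I'll correct that and start lowering.

Call:
arm_command:
  plan:
    - [[0,-0.1,0.05,0,0,0],[0.6,-0.1,0.05,0,0,0],[1.4,-0.1,0.05,0,0,0],[2.0,-0.1,0.05,0,0,0],[2.5,-0.1,0.05,0,0,0],[2.9,-0.1,0.05,0,0,0],[2.9,-0.1,0.05,0,0,0]]

```text
time_s: 11.7
position: [0.543, 0.2663, 0.1881]
tool_rot: [[-0.001, -0.0, -1.0], [-0.0, -1.0, 0.0], [-1.0, 0.0, 0.001]]
ft_force: [-0.2, -0.4, -1.6]
grip_width: 0.0649
```

```bash
python3 go.py .5425 .2666 .141
```

```text
t 11.7 p [0.543  0.2663 0.1881] q [ 14.9  30.3  71.5  -0.   78.2 105. ] F [-0.2 -0.4 -1.6] w 0.0649
turn [-0.003  0.006 -0.004]
shift [ 1.886 -0.013  0.02 ]
```

No contact force yet, so the roll is over the post's tip. Lowering to just above the seat.

Call:
arm_command:
  plan:
    - [[0.5,0,0.02,0,0,0],[1.0,0,0.02,0,0,0],[1.4,0,0.02,0,0,0],[1.65,0,0.02,0,0,0],[1.8,0,0.02,0,0,0],[1.86,0,0.02,0,0,0],[1.9,0,0.02,0,0,0],[1.9,0,0.02,0,0,0]]

```text
time_s: 12.5
position: [0.543, 0.2665, 0.1418]
tool_rot: [[0.002, -0.0, -1.0], [0.0, -1.0, 0.0], [-1.0, -0.0, -0.002]]
ft_force: [0.8, 0.1, -0.5]
grip_width: 0.0652
```

```bash
python3 go.py .442 .0065 .256
```

```text
t 12.5 p [0.543  0.2665 0.1418] q [ 14.9  32.9  75.2  -0.   71.8 105. ] F [ 0.8  0.1 -0.5] w 0.0652
turn [-0.002 -0.015  0.002]
shift [-4.577 10.398  4.031]
```

Call:
arm_command:
  plan:
    - [[0.05,0,0,0,0,0],[0.05,0,0,0,0,0],[0.05,0,0,0,0,0],[0.05,0,0,0,0,0],[0.05,0,0,0,0,0],[-0.5,0,0,0,0,0],[-1.6,0,0,0,0,0],[-3,0,0,0,0,0],[-4.5,0,0,0,0,0],[-4.6,0,0,0,0,0]]
  jaw: 0

```text
time_s: 13.5
position: [0.544, 0.2668, 0.2617]
tool_rot: [[0.01, -0.0, -1.0], [0.002, -1.0, 0.0], [-1.0, -0.002, -0.01]]
ft_force: [0.3, 0.0, 1.2]
grip_width: 0.0857
```

```bash
python3 go.py .442 .0065 .256
```

```text
t 13.5 p [0.544  0.2668 0.2617] q [ 15.   27.1  64.7  -0.   87.6 105. ] F [0.3 0.  1.2] w 0.0857
turn [-0.001 -0.096  0.023]
shift [ 0.164 10.414  4.079]
```

Call:
arm_command:
  plan:
    - [[0,1,0.4,0,-0.09,0],[0,2.6,1,0,-0.09,0],[0,4.4,1.7,0,-0.09,0],[0,6.2,2.4,0,-0.09,0],[0,8,3.1,0,-0.09,0],[0,9.5,3.7,0,-0.09,0],[0,10.4,4.07,0,-0.09,0],[0,10.4,4.07,0,-0.09,0],[0,10.4,4.07,0,-0.09,0]]

```text
time_s: 14.4
position: [0.4409, 0.0063, 0.2562]
tool_rot: [[-0.009, -0.001, -1.0], [0.0, -1.0, 0.001], [-1.0, -0.0, 0.009]]
ft_force: [0.4, -1.0, 0.1]
grip_width: 0.0852
```

```bash
python3 go.py .442 .0065 .056; python3 - <<'E'
from h import *
G=(0,255,0);R=(0,0,255)
d=get_image("wrist");e=get_image("top")
a=crop(d,320,210,400,400,1,[((.442,.0065,.07,.016),G),((.442,.0065,.022,.027),R)])
b=crop(e,205,235,100,100,4,[((.5427,.2666,.151,.033),G),((.5427,.2666,.024,.052),R)])
cv2.imwrite("pics/w3.png",np.hstack([a,b]))
E
```

```text
t 14.4 p [0.4409 0.0063 0.2562] q [-14.6  11.   90.1  -0.1  79.4  75.5] F [ 0.4 -1.   0.1] w 0.0852
turn [-0.014  0.082  0.003]
shift [ 8.009e+00 -5.000e-03 -1.130e-01]
```

View pics/w3.png

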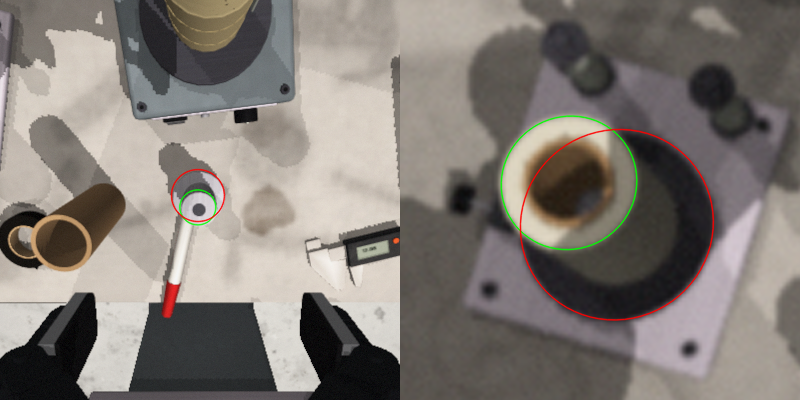

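The label roll is seated: its rim is on the predicted circle at (568,183). The keeper's knob is at (199,208), within 1 mm of the prediction. Descending onto the keeper.

Call:
arm_command:
  plan:
    - [[1.5,0,-0.05,0,0.08,0],[3.2,0,-0.05,0,0.08,0],[5,0,-0.05,0,0.08,0],[6.6,0,-0.05,0,0.08,0],[7.6,0,-0.05,0,0.08,0],[8,0,-0.05,0,0.08,0],[8,0,-0.05,0,0.08,0]]

```text
time_s: 15.2
position: [0.4405, 0.007, 0.0557]
tool_rot: [[-0.002, 0.001, -1.0], [0.001, -1.0, -0.001], [-1.0, -0.001, 0.002]]
ft_force: [0.6, 0.0, -0.0]
grip_width: 0.0857
```

```bash
python3 go.py .441 .006 .056
```

```text
t 15.2 p [0.4405 0.007  0.0557] q [-14.6  27.3 107.1   0.   45.7  75.4] F [ 0.6  0.  -0. ] w 0.0857
turn [0.008 0.018 0.005]
shift [-0.011  0.042 -0.021]
```

Call:
arm_command:
  plan:
    - [[0,0,0,0,0,0],[0,0,0,0,0,0],[0,0,0,0,0,0],[0,0,0,0,0,0],[0,0,0,0,0,0],[0,0,0,0,0,0],[0,0,0,0,0,0]]
  jaw: 1
  newtons: 50

```text
time_s: 15.9
position: [0.4409, 0.0064, 0.0572]
tool_rot: [[0.002, -0.0, -1.0], [-0.0, -1.0, 0.0], [-1.0, 0.0, -0.002]]
ft_force: [0.2, 1.0, 7.3]
grip_width: 0.0306
```

```bash
python3 go.py .441 .006 .27
```

```text
t 15.9 p [0.4409 0.0064 0.0572] q [-14.6  27.1 107.1   0.   45.7  75.4] F [0.2 1.  7.3] w 0.0306
turn [-0.003 -0.015 -0.003]
shift [-8.51   0.018 -0.018]
```

Call:
arm_command:
  plan:
    - [[-1,0,0,0,0,0],[-2.6,0,0,0,0,0],[-4.3,0,0,0,0,0],[-6,0,0,0,0,0],[-7.6,0,0,0,0,0],[-8.5,-1,-0.4,0,0,0],[-8.5,-2.5,-1,0,0,0],[-8.5,-4.2,-1.6,0,0,0],[-8.5,-6,-2.3,0,0,0],[-8.5,-7.5,-2.9,0,0,0]]

```text
time_s: 16.9
position: [0.5131, 0.1961, 0.269]
tool_rot: [[-0.0, 0.0, -1.0], [0.0, -1.0, -0.0], [-1.0, -0.0, 0.0]]
ft_force: [0.3, -0.9, -1.5]
grip_width: 0.0304
```

Call:
arm_command:
  plan:
    - [[0,-1.2,-0.5,0,0,0],[0,-2.2,-0.9,0,0,0],[0,-2.9,-1.17,0,0,0],[0,-2.9,-1.17,0,0,0],[0,-2.9,-1.17,0,0,0],[0,-2.9,-1.17,0,0,0]]

```text
time_s: 17.5
position: [0.5421, 0.2656, 0.269]
tool_rot: [[-0.0, -0.001, -1.0], [-0.0, -1.0, 0.001], [-1.0, 0.0, 0.0]]
ft_force: [0.4, -0.1, -1.9]
grip_width: 0.0301
```

```bash
python3 go.py .5427 .2666 .194; python3 - <<'E'
from h import *
G=(0,255,0);R=(0,0,255)
d=get_image("wrist");e=get_image("side");p=np.array(sensors.observe()['position'])
a=crop(d,320,270,400,400,1,[((.5427,.2666,.151,.033),G),((p[0],p[1],p[2]-.035,.027),R)])
b=crop(e,320,260,100,133,4,[((.5427,.2666,.151,.033),G),((p[0],p[1],p[2]-.035,.027),R)])[66:466]
cv2.imwrite("pics/w4.png",np.hstack([a,b]))
E
```

```text
t 17.5 p [0.5421 0.2656 0.269 ] q [ 14.9  26.9  63.9  -0.   89.3 104.9] F [ 0.4 -0.1 -1.9] w 0.0301
turn [-0.009  0.003 -0.002]
shift [ 3.002 -0.041 -0.026]
```

View pics/w4.png

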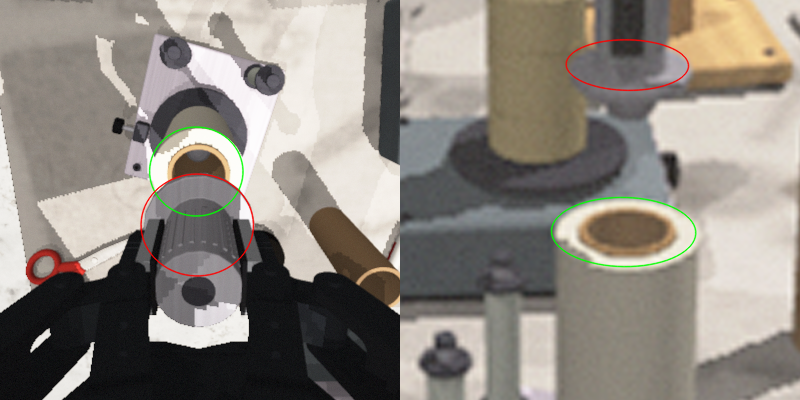

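The keeper's flange (about 629,70) and the label bore (about 628,232) line up in the side view, and in y in the wrist view. Lowering.

Call:
arm_command:
  plan:
    - [[0.6,-0.04,0,0,0,0],[1.3,-0.04,0,0,0,0],[1.8,-0.04,0,0,0,0],[2.2,-0.04,0,0,0,0],[2.5,-0.04,0,0,0,0],[2.75,-0.04,0,0,0,0],[2.92,-0.04,0,0,0,0],[3.0,-0.04,0,0,0,0],[3.0,-0.04,0,0,0,0]]

```text
time_s: 18.5
position: [0.5424, 0.2674, 0.194]
tool_rot: [[0.0, -0.0, -1.0], [0.0, -1.0, 0.0], [-1.0, -0.0, -0.0]]
ft_force: [0.3, 0.4, -1.1]
grip_width: 0.0304
```

```bash
python3 go.py .5427 .2666 .193
```

```text
t 18.5 p [0.5424 0.2674 0.194 ] q [ 15.   30.   71.1  -0.   78.9 105.1] F [ 0.3  0.4 -1.1] w 0.0304
turn [-0.002 -0.001  0.   ]
shift [ 0.038  0.032 -0.014]
```

Call:
arm_command:
  plan:
    - [[0.05,0,0,0,0,0],[0.05,0,0,0,0,0],[0.05,0,0,0,0,0],[0.05,0,0,0,0,0],[0.05,0,0,0,0,0],[0.05,0,0,0,0,0],[-0.5,0,0,0,0,0],[-1.5,0,0,0,0,0],[-2.8,0,0,0,0,0],[-3,0,0,0,0,0]]
  jaw: 0

```text
time_s: 19.5
position: [0.5432, 0.2677, 0.2729]
tool_rot: [[0.007, -0.0, -1.0], [0.002, -1.0, 0.0], [-1.0, -0.002, -0.007]]
ft_force: [-0.3, 0.3, 0.2]
grip_width: 0.0855
```

```bash
python3 go.py .5963 .0016 .27
```

```text
t 19.5 p [0.5432 0.2677 0.2729] q [ 15.   26.8  63.4   0.   89.4 105.1] F [-0.3  0.3  0.2] w 0.0855
turn [-0.001 -0.063  0.017]
shift [ 0.111 10.644 -2.124]
```

Call:
arm_command:
  plan:
    - [[0,1,-0.2,0,-0.06,0],[0,2.6,-0.5,0,-0.06,0],[0,4.4,-0.9,0,-0.06,0],[0,6.2,-1.2,0,-0.06,0],[0,8,-1.6,0,-0.06,0],[0,9.6,-1.9,0,-0.06,0],[0,10.62,-2.12,0,-0.06,0],[0,10.62,-2.12,0,-0.06,0],[0,10.62,-2.12,0,-0.06,0]]

```text
time_s: 20.4
position: [0.5951, 0.0018, 0.2684]
tool_rot: [[-0.007, -0.001, -1.0], [0.001, -1.0, 0.001], [-1.0, -0.001, 0.007]]
ft_force: [1.0, 0.3, -0.2]
grip_width: 0.0857
```

```bash
python3 go.py .5963 .0016 .152; python3 - <<'E'
from h import *
G=(0,255,0);R=(0,0,255)
d=get_image("wrist");e=get_image("top")
a=crop(d,320,240,400,400,1,[((.5963,.0016,.19,.0225),G),((.5965,.0019,.062,.052),R)])
b=crop(e,205,235,100,100,4,[((.5427,.2666,.151,.033),G),((.5427,.2666,.158,.027),R)])
cv2.imwrite("pics/w5.png",np.hstack([a,b]))
E
```

```text
t 20.4 p [0.5951 0.0018 0.2684] q [-11.2  26.2  65.2  -0.1  89.1  78.9] F [ 1.   0.3 -0.2] w 0.0857
turn [-0.011  0.068  0.005]
shift [ 4.655  0.009 -0.08 ]
```

View pics/w5.png

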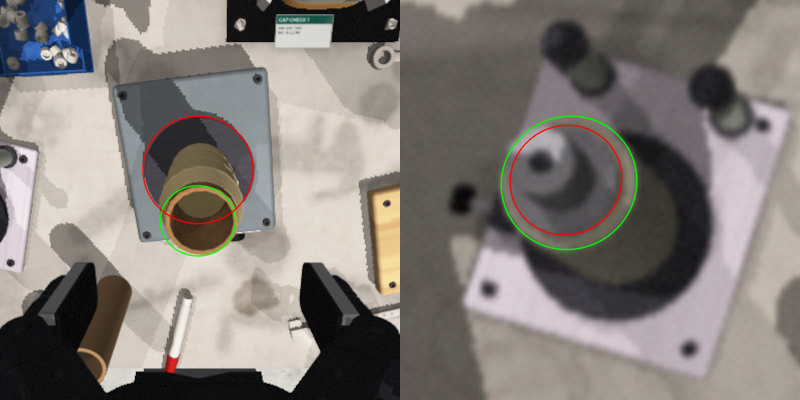

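The keeper sits flat on the label roll, its flange on the predicted circle (567,180). The backing roll's rim (199,220) matches the prediction. Descending to grip its paper about 84 mm up.

Call:
arm_command:
  plan:
    - [[1.3,0,-0.05,0,0.06,0],[2.6,0,-0.05,0,0.06,0],[3.8,0,-0.05,0,0.06,0],[4.4,0,-0.05,0,0.06,0],[4.65,0,-0.05,0,0.06,0],[4.65,0,-0.05,0,0.06,0]]

```text
time_s: 21.1
position: [0.5956, 0.0027, 0.1524]
tool_rot: [[-0.001, 0.001, -1.0], [0.0, -1.0, -0.001], [-1.0, -0.0, 0.001]]
ft_force: [-0.2, 0.9, 1.3]
grip_width: 0.0854
```

Call:
arm_command:
  plan:
    - [[0,0,0,0,0,0],[0,0,0,0,0,0],[0,0,0,0,0,0],[0,0,0,0,0,0],[0,0,0,0,0,0],[0,0,0,0,0,0]]
  jaw: 1
  newtons: 35

```text
time_s: 21.7
position: [0.5964, 0.0018, 0.1541]
tool_rot: [[0.003, -0.0, -1.0], [-0.0, -1.0, 0.0], [-1.0, 0.0, -0.003]]
ft_force: [-0.4, -0.1, 6.3]
grip_width: 0.0563
```

```bash
python3 go.py .5963 .0016 .30
```

```text
t 21.7 p [0.5964 0.0018 0.1541] q [-11.2  31.4  75.9   0.   72.6  78.8] F [-0.4 -0.1  6.3] w 0.0563
turn [-0.003 -0.026 -0.004]
shift [-5.838  0.009 -0.013]
```

Call:
arm_command:
  plan:
    - [[-1,0,0,0,0,0],[-2.4,0,0,0,0,0],[-3.8,0,0,0,0,0],[-5.2,0,0,0,0,0],[-5.4,1,0.3,0,0,0],[-5.4,2.6,0.8,0,0,0],[-5.4,4.3,1.4,0,0,0],[-5.4,6,1.9,0,0,0],[-5.4,7.6,2.4,0,0,0],[-5.4,9,2.8,0,0,0]]

```text
time_s: 22.7
position: [0.5247, -0.2249, 0.2878]
tool_rot: [[-0.0, -0.001, -1.0], [-0.0, -1.0, 0.001], [-1.0, 0.0, 0.0]]
ft_force: [0.2, 0.2, -0.7]
grip_width: 0.0567
```

Call:
arm_command:
  plan:
    - [[0.8,0.9,0.3,0,0,0],[1.6,1.5,0.5,0,0,0],[2,1.65,0.54,0,0,0],[2,1.65,0.54,0,0,0],[2,1.65,0.54,0,0,0],[2,1.65,0.54,0,0,0]]

```text
time_s: 23.3
position: [0.5129, -0.2636, 0.2388]
tool_rot: [[0.002, 0.001, -1.0], [-0.001, -1.0, -0.001], [-1.0, 0.001, -0.002]]
ft_force: [0.6, 0.2, -1.6]
grip_width: 0.0564
```

```bash
python3 go.py .513 -.2645 .115; python3 - <<'E'
from h import *
G=(0,255,0);R=(0,0,255)
d=get_image("wrist");e=get_image("side");p=np.array(sensors.observe()['position'])
b0=p[2]-.092
c=np.array([.513,-.2645,0])
cs=[((p[0],p[1],b0+.128,.0225),G),((p[0],p[1],b0,.0285),G),((c[0],c[1],.082-.012,.012),R),((c[0],c[1],.022,.012),R)]
a=crop(d,320,270,400,400,1,cs);b=crop(e,340,200,100,100,4,cs)
cv2.imwrite("pics/w6.png",np.hstack([a,b]))
E
```

```text
t 23.3 p [ 0.5129 -0.2636  0.2388] q [-39.   25.2  71.8   0.   82.9  51. ] F [ 0.6  0.2 -1.6] w 0.0564
turn [ 0.01  -0.015 -0.01 ]
shift [4.954e+00 2.900e-02 3.000e-03]
```

View pics/w6.png

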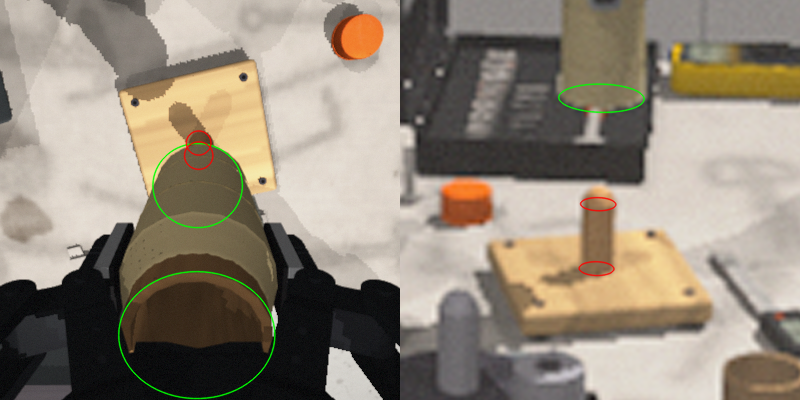

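Post and roll are aligned within about 1 mm in both views: the post at (598,235), the roll's foot at (603,98). Lowering onto the stand.

Call:
arm_command:
  plan:
    - [[0.7,0.02,0,0,0,0],[1.5,0.02,0,0,0,0],[2,0.02,0,0,0,0],[2.5,0.02,0,0,0,0],[2.9,0.02,0,0,0,0],[3.2,0.02,0,0,0,0],[3.2,0.02,0,0,0,0]]

```text
time_s: 24.1
position: [0.5121, -0.2646, 0.157]
tool_rot: [[-0.001, 0.0, -1.0], [0.001, -1.0, -0.0], [-1.0, -0.001, 0.001]]
ft_force: [0.9, -0.9, -0.8]
grip_width: 0.0565
```

Call:
arm_command:
  plan:
    - [[0.4,0,0,0,0,0],[0.8,0,0,0,0,0],[1.2,0,0,0,0,0],[1.5,0,0,0,0,0],[1.65,0,0,0,0,0],[1.72,0,0,0,0,0],[1.76,0,0,0,0,0],[1.76,0,0,0,0,0]]

```text
time_s: 24.9
position: [0.5124, -0.2649, 0.1142]
tool_rot: [[0.001, -0.0, -1.0], [-0.0, -1.0, 0.0], [-1.0, 0.0, -0.001]]
ft_force: [-0.5, 1.4, 1.2]
grip_width: 0.0563
```

```bash
python3 go.py .513 -.2645 .114
```

```text
t 24.9 p [ 0.5124 -0.2649  0.1142] q [-39.1  32.3  81.9   0.   65.8  50.9] F [-0.5  1.4  1.2] w 0.0563
turn [-0.002 -0.005 -0.003]
shift [ 0.006 -0.014 -0.026]
```

Call:
arm_command:
  plan:
    - [[0,0,0,0,0,0],[0,0,0,0,0,0],[0,0,0,0,0,0],[0,0,0,0,0,0],[0,0,0,0,0,0],[-0.6,0,0,0,0,0],[-1.9,0,0,0,0,0],[-3.5,0,0,0,0,0],[-5,0,0,0,0,0],[-5.7,0,0,0,0,0]]
  jaw: 0

```text
time_s: 25.9
position: [0.5127, -0.2652, 0.2598]
tool_rot: [[0.004, -0.0, -1.0], [-0.003, -1.0, 0.0], [-1.0, 0.003, -0.004]]
ft_force: [-0.2, 0.2, -0.7]
grip_width: 0.0853
```

```bash
python3 go.py .43 .11 .256
```

```text
t 25.9 p [ 0.5127 -0.2652  0.2598] q [-39.1  24.3  69.7  -0.   85.7  50.9] F [-0.2  0.2 -0.7] w 0.0853
turn [-0.001 -0.039 -0.032]
shift [  0.09  -15.008   3.311]
```

Call:
arm_command:
  plan:
    - [[0,-1.5,0.3,0,-0.03,-0.03],[0,-3.4,0.7,0,-0.03,-0.03],[0,-5.4,1.2,0,-0.03,-0.03],[0,-7.4,1.6,0,-0.03,-0.03],[0,-9.4,2.1,0,-0.03,-0.03],[0,-11.4,2.5,0,-0.03,-0.03],[0,-13.4,2.9,0,-0.03,-0.03],[0,-15,3.3,0,-0.03,-0.03],[0,-15,3.3,0,-0.03,-0.03],[0,-15,3.3,0,-0.03,-0.03]]

```text
time_s: 26.9
position: [0.4296, 0.1109, 0.2563]
tool_rot: [[-0.003, 0.002, -1.0], [0.003, -1.0, -0.002], [-1.0, -0.003, 0.003]]
ft_force: [0.1, -0.6, -1.0]
grip_width: 0.0851
```

```bash
python3 go.py .43 .11 .114; python3 - <<'E'
from h import *
G=(0,255,0);R=(0,0,255)
d=get_image("wrist");e=get_image("top")
a=crop(d,320,270,400,400,1,[((.43,.11,.128,.0225),G),((.43,.11,0,.0225),R)])
b=crop(e,460,260,100,100,4,[((.513,-.2645,.150,.0225),G),((.513,-.2645,.022,.0285),R)])
cv2.imwrite("pics/w7.png",np.hstack([a,b]))
E
```

```text
t 26.9 p [0.4296 0.1109 0.2563] q [-1.  11.1 89.9  0.2 79.1 88.9] F [ 0.1 -0.6 -1. ] w 0.0851
turn [0.021 0.026 0.027]
shift [ 5.693  0.051 -0.032]
```

View pics/w7.png

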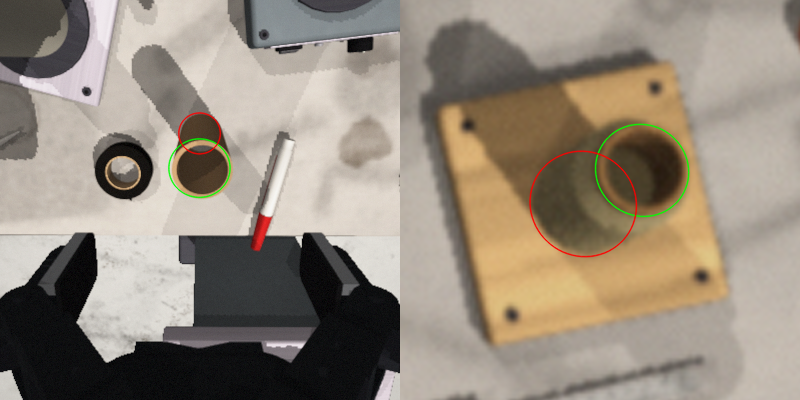

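The backing roll is seated on the stand, its rim on the predicted circle at (642,170). The core's rim at (201,168) is within 1 mm. Gripping the core.

Call:
arm_command:
  plan:
    - [[1.5,0.05,-0.03,0,0,0],[3,0.05,-0.03,0,0.02,0.02],[4.4,0.05,-0.03,0,0.02,0.02],[5.3,0.05,-0.03,0,0.02,0.02],[5.6,0.05,-0.03,0,0.02,0.02],[5.6,0.05,-0.03,0,0.02,0.02]]

```text
time_s: 27.6
position: [0.4304, 0.1085, 0.1158]
tool_rot: [[-0.002, -0.002, -1.0], [0.001, -1.0, 0.002], [-1.0, -0.001, 0.002]]
ft_force: [0.1, 0.3, -0.3]
grip_width: 0.0858
```

Call:
arm_command:
  plan:
    - [[0,0,0,0,0,0],[0,0,0,0,0,0],[0,0,0,0,0,0],[0,0,0,0,0,0],[0,0,0,0,0,0],[0,0,0,0,0,0],[0,0,0,0,0,0]]
  jaw: 1
  newtons: 25

```text
time_s: 28.3
position: [0.4307, 0.1093, 0.1171]
tool_rot: [[0.001, -0.0, -1.0], [0.001, -1.0, 0.0], [-1.0, -0.001, -0.001]]
ft_force: [-0.4, -1.5, 6.6]
grip_width: 0.0445
```

```bash
python3 go.py .43 .11 .30
```

```text
t 28.3 p [0.4307 0.1093 0.1171] q [-1.100e+00  2.120e+01  1.027e+02  1.000e-01  5.600e+01  8.890e+01] F [-0.4 -1.5  6.6] w 0.0445
turn [-0.    -0.012  0.007]
shift [-7.315 -0.034  0.019]
```

Call:
arm_command:
  plan:
    - [[-1.2,0,0,0,0,0],[-2.8,0,0,0,0,0],[-4.6,0,0,0,0,0],[-6.2,0,0,0,0,0],[-6.5,0.6,-0.9,0,0,0],[-6.5,1.6,-2.4,0,0,0],[-6.5,2.7,-4.1,0,0,0],[-6.5,3.7,-5.6,0,0,0],[-6.5,4.3,-6.6,0,0,0],[-6.5,4.3,-6.6,0,0,0]]

```text
time_s: 29.3
position: [0.5973, -0.0005, 0.2771]
tool_rot: [[-0.002, -0.003, -1.0], [0.001, -1.0, 0.003], [-1.0, -0.001, 0.002]]
ft_force: [-0.3, 0.4, -1.0]
grip_width: 0.0448
```

```bash
python3 go.py .5965 .0018 .18; python3 - <<'E'
from h import *
G=(0,255,0);R=(0,0,255)
d=get_image("wrist");e=get_image("side");p=np.array(sensors.observe()['position'])
b0=p[2]-.117
c=np.array([.5965,.0018])
cs=[((p[0],p[1],b0+.128,.0225),G),((p[0],p[1],b0,.0225),G),((*c,.11,.012),R),((*c,.062,.052),R)]
a=crop(d,320,240,400,400,1,cs);b=crop(e,305,215,100,100,4,cs)
cv2.imwrite("pics/w8.png",np.hstack([a,b]))
E
```

```text
t 29.3 p [ 5.973e-01 -5.000e-04  2.771e-01] q [-11.4  26.   64.1   0.   90.1  78.7] F [-0.3  0.4 -1. ] w 0.0448
turn [-0.024  0.017  0.009]
shift [ 3.886 -0.087  0.026]
```

View pics/w8.png

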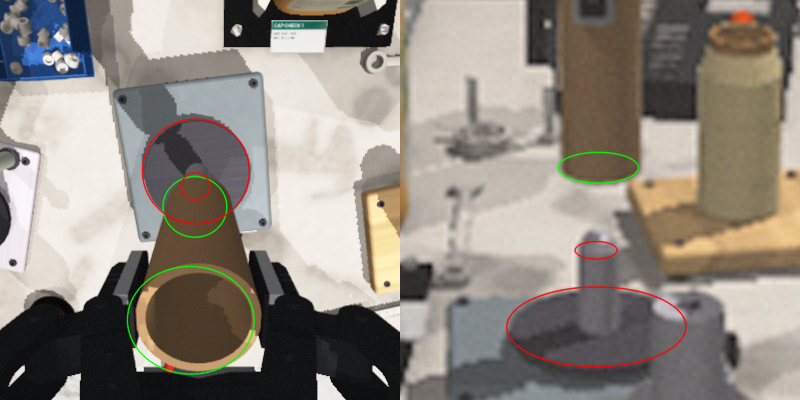

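The core and post are both about 0.5 px right of my overlay in the side view, so they are mutually aligned in x. The y difference in the wrist view is the arm still settling. I'll re-read the pose.

```bash
python3 go.py .5965 .0018 .21
```

```text
t 29.4 p [0.5951 0.0017 0.278 ] q [-11.3  25.7  64.3   0.1  90.1  78.8] F [ 0.2  0.3 -1.4] w 0.0449
turn [-0.005  0.02   0.014]
shift [ 2.72e+00 -1.00e-03 -6.10e-02]
```

Call:
arm_command:
  plan:
    - [[0.4,0,-0.03,0,0,0],[0.9,0,-0.03,0,0,0],[1.3,0,-0.03,0,0,0],[1.7,0,-0.03,0,0,0],[2.1,0,-0.03,0,0,0],[2.5,0,-0.03,0,0,0],[2.5,0,-0.03,0,0,0]]

```text
time_s: 30.1
position: [0.5954, 0.0018, 0.2143]
tool_rot: [[-0.004, -0.0, -1.0], [0.002, -1.0, 0.0], [-1.0, -0.002, 0.004]]
ft_force: [0.5, 0.8, 0.8]
grip_width: 0.0445
```

```bash
python3 go.py .5965 .0018 .18
```

```text
t 30.1 p [0.5954 0.0018 0.2143] q [-11.2  28.2  70.7   0.   81.3  78.8] F [0.5 0.8 0.8] w 0.0445
turn [-0.002  0.036  0.015]
shift [ 1.371  0.004 -0.048]
```

Call:
arm_command:
  plan:
    - [[0.4,0,-0.03,0,0.02,0.01],[0.8,0,-0.03,0,0.02,0.01],[1.1,0,-0.03,0,0.02,0.01],[1.25,0,-0.03,0,0.02,0.01],[1.35,0,-0.03,0,0.02,0.01],[1.4,0,-0.03,0,0.02,0.01],[1.4,0,-0.03,0,0.02,0.01]]

```text
time_s: 30.8
position: [0.5967, 0.0017, 0.181]
tool_rot: [[0.001, -0.0, -1.0], [-0.0, -1.0, 0.0], [-1.0, 0.0, -0.001]]
ft_force: [-0.3, 0.5, 0.6]
grip_width: 0.0444
```

```bash
python3 go.py .5965 .0018 .179
```

```text
t 30.8 p [0.5967 0.0017 0.181 ] q [-11.2  29.9  73.6   0.   76.4  78.8] F [-0.3  0.5  0.6] w 0.0444
turn [-0.002 -0.012 -0.   ]
shift [ 0.079 -0.002  0.009]
```

Call:
arm_command:
  plan:
    - [[0.06,0,0,0,0,0],[0.06,0,0,0,0,0],[0.06,0,0,0,0,0],[0.06,0,0,0,0,0],[0.06,0,0,0,0,0],[0.06,0,0,0,0,0],[-0.5,0,0,0,0,0],[-1.8,0,0,0,0,0],[-3.4,0,0,0,0,0],[-4,0,0,0,0,0]]
  jaw: 0

```text
time_s: 31.8
position: [0.5972, 0.0017, 0.2849]
tool_rot: [[0.007, -0.0, -1.0], [-0.001, -1.0, 0.0], [-1.0, 0.001, -0.007]]
ft_force: [-0.1, -0.8, 0.0]
grip_width: 0.0851
```

Call:
arm_command:
  plan:
    - [[0,0.4,1,0,0,0],[0,1.6,2.4,0,0,0],[0,3,3.8,0,0,0],[0,4.6,5.2,0,0,0],[0,6,6.4,0,0,0],[0,7,7,0,0,0],[0,7,7,0,0,0],[0,7,7,0,0,0]]

```text
time_s: 32.6
position: [0.4214, -0.1734, 0.2809]
tool_rot: [[0.001, -0.002, -1.0], [0.0, -1.0, 0.002], [-1.0, -0.0, -0.001]]
ft_force: [-0.4, 0.8, -0.5]
grip_width: 0.0856
```

```bash
python3 go.py; python3 - <<'E'
from h import *
G=(0,255,0);R=(0,0,255)
e=get_image("top");s=get_image("side")
cs=[((.5427,.2666,.151,.033),G),((.5427,.2666,.158,.027),R),((.5965,.0018,.19,.0225),G),((.513,-.2645,.150,.0225),G)]
b=[crop(e,*c,100,75,4,cs) for c in((205,235),(334,210),(460,260))]+[cv2.resize(s['img'][120:420,120:520,::-1],(400,300))]
cv2.imwrite("pics/f.png",np.vstack([np.hstack(b[:2]),np.hstack(b[2:])]))
E
```

```text
t 32.6 p [ 0.4214 -0.1734  0.2809] q [-37.3  11.1  85.6   0.1  83.2  52.8] F [-0.4  0.8 -0.5] w 0.0856
turn [-0.016 -0.014  0.   ]
```

View pics/f.png

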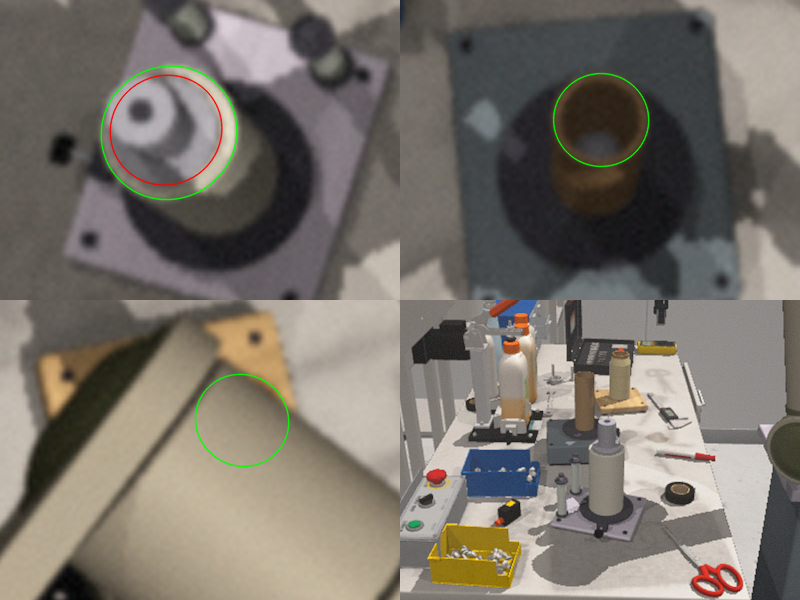

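All three rolls and the keeper are seated where predicted: keeper at (166,130), core rim at (601,120). The side view shows everything upright, and the caliper, tape and sensor in place. Handing in.

```bash
python3 -c "
from rig import workorder;print(workorder.close_job())"
```

```text
the job is handed in; nothing more can be done
None
```

The changeover is done and was handed in at about 33 s of the 109 s allowed; no verdict was reported. I set the card core aside on the bench, then moved the label roll to the unwinder, the keeper onto it, the backing roll to the stand and the core to the rewinder.

- **Seating:** In the last top view the label roll, keeper flange and core rim fell on their predicted seated outlines within about 1–2 mm. The arm hid the stand in that view. The backing roll matched its outline there in an earlier top view, and the final side view shows it upright on the stand.
- **Forces and bystanders:** Every force reading I took stayed below about 8 N. The caliper, tape and sensor look undisturbed in the final side view, though I did not re-measure their positions.
- **Disagreement:** The side camera put objects about 1–1.5 mm further toward -x than the top camera. That is within the stated 2 mm calibration and did not hinder any fit.

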